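Cement a tray and honeycomb leather-faced blocks into it

TASK

Take the lid off the cement pot and lay it on the bench, then coat the empty tray: dip the blade of the spreader at least 3 cm below the pot's rim and wipe it on the floor of the tray's left half (as seen from the robot), then dip it again and wipe it on the right half. After that lay all the leather-faced hexagon blocks flat on the tray floor, packed into one tight honeycomb in which every block has flat faces touching at least two others; when a block gets knocked out of place, put it right. At the end the spreader must stand back in its slot in the tool block and the pot, upright, must be closed with its lid; keep the pot from tipping over and leave the other things on the bench where they are.

Things in the scene. Friction and masses are not known exactly. Their poses are not given: they have to be found in the camera images.
- tray_in (a point): Shallow plywood tray fixed on the bench, 212 x 252 mm outside, 200 x 240 mm inside, the long side across the robot's view; this point is the centre of its floor, which is 6 mm above the bench; the rim is 6 mm wide and rises 10 mm above the floor. x axis: across its short side, away from the robot; y axis: along its long side, to the robot's left (the left half is y > 0); z up. It stands turned by up to about 9 degrees.
- pot_rim (a point): Round white cement pot, loose, about 0.6 kg, 90 mm outside diameter, 82 mm inside diameter, 80 mm tall, inner floor 8 mm above its foot; this point is the centre of its mouth, at rim height (80 mm above the bench); z up.
- lid_knob (a point): The pot's loose wooden lid, at first on the pot: a round plug 72 mm across and 6 mm deep under a disc 98 mm across and 8 mm thick, on top a round knob on a short neck. This point is on the axis, at mid-height of the knob (26 mm across and 22 mm high): 31 mm above the underside of the plug and 25 mm above the underside of the disc, so 25 mm above the pot's rim when closed and 31 mm above the bench when the lid lies on it the right way up. 70 g. z up.
- spreader_grip (a point): Cement spreader standing upright, blade down, in the slot of the tool block: this point is the centre of its dark wooden handle, a straight bar 16 mm (along x) by 26 mm (along y) by 80 mm (along z, which points from the blade up the handle). Under the handle a steel bolster 24 x 46 x 8 mm, which rests on the block, and under that the flat steel blade, 66 mm long, 26 mm wide and 4 mm thick. 110 g.
- spreader_tip (a point): Middle of the spreader blade's lower end, 114 mm below the handle's centre along its axis; same axes.
- slot (a point): Beech tool block, fixed on the bench, 60 x 150 x 70 mm tall, short steel stamps up to 26 mm tall standing in it 44 to 62 mm either side of the slot; this point is the middle of the slot for the spreader, at the block's top face (70 mm above the bench). The slot goes right through: 12 mm along x, 34 mm along y (the block's long side). Put home, the spreader's bolster lies on the block and its tip is 66 mm below this point. z up.
- hex1_mid (a point): Hexagonal wooden block with a brown leather face on top, 60 mm across flats, 69 mm across corners, 18 mm thick, 55 g, lying flat; this point is its centre, 9 mm above its underside. Two of its six flat faces look along +y and -y, the others at 60 degree steps; z up. One of 3 to 5 alike (None when it is not there).
- hex2_mid (a point): Hexagonal wooden block with a brown leather face on top, 60 mm across flats, 69 mm across corners, 18 mm thick, 55 g, lying flat; this point is its centre, 9 mm above its underside. Two of its six flat faces look along +y and -y, the others at 60 degree steps; z up. One of 3 to 5 alike (None when it is not there).
- hex3_mid (a point): Hexagonal wooden block with a brown leather face on top, 60 mm across flats, 69 mm across corners, 18 mm thick, 55 g, lying flat; this point is its centre, 9 mm above its underside. Two of its six flat faces look along +y and -y, the others at 60 degree steps; z up. One of 3 to 5 alike (None when it is not there).
- hex4_mid (a point): Hexagonal wooden block with a brown leather face on top, 60 mm across flats, 69 mm across corners, 18 mm thick, 55 g, lying flat; this point is its centre, 9 mm above its underside. Two of its six flat faces look along +y and -y, the others at 60 degree steps; z up. One of 3 to 5 alike (None when it is not there).
- hex5_mid (a point): Hexagonal wooden block with a brown leather face on top, 60 mm across flats, 69 mm across corners, 18 mm thick, 55 g, lying flat; this point is its centre, 9 mm above its underside. Two of its six flat faces look along +y and -y, the others at 60 degree steps; z up. One of 3 to 5 alike (None when it is not there).
- tin: Bystander: round metal tin, 63 mm across, 26 mm high, 160 g, lying among the blocks; origin at the centre of its underside. Leave it.
- hammer: Bystander: hammer lying beyond the tray, 260 mm long, 27 mm high at the head; origin under the middle of its length, x from the handle to the head. Leave it.
- reel: Bystander: thread reel, 34 mm across, 42 mm high, standing between robot and tray; origin at the centre of its underside. Leave it.
- awl: Bystander: awl with a wooden knob handle, 115 mm long, 32 mm high; origin under the middle. Leave it.
- mallet: Bystander: wooden mallet lying left of the blocks, 250 mm long, head 60 mm high; origin under the handle. Leave it.
- pliers: Bystander: pliers with blue handles, 130 mm long, 15 mm high, beyond the tray; origin under the middle. Leave it.
Things that resemble listed ones, but are neither listed nor needed, are in the scene too. Leave any purple or red look-alike of the part that bears hex3_mid alone.

How it is judged:
By the outcome, as a careful person would: the job done as asked, in the order asked, and still so for the second after the job is handed in, with the robot touching nothing.
Of hex1, hex2, hex3, hex4, hex5 only 3 to 5 are there at a start; the rules pass over those that are not, and their reading is None.
At some moment in a run one of hex1, hex2, hex3, hex4, hex5 may be knocked a few centimetres aside while the robot is not near it.
It also fails if it takes over 210 s, if anything falls off the work surface, if the arm or the gripper's body presses on something with over 40 N, if the wrist force passes 120 N, or if a joint passes its speed limit or range.

ROBOT

A 6-joint arm with a two-finger parallel gripper is mounted at the origin on the work surface. World frame = base frame: x ahead of the robot, y to its left, z up, the work surface at z = 0. Lengths are in m, angles in rad, forces in N, time in s.
With the tool pointing down it reaches from about 0.35 to 0.85 m from the base axis. Payload 8.1 kg.
Tool frame: the origin (TCP) lies at the very end of the fingers, on their centre line; the grasp point (between the pads) lies 19 mm behind it (robot.pinch_z is the distance from the TCP to the grasp point, in m); y points along the fingers, x is the direction in which the jaws open and shut, and the axes are right-handed (so a half turn about y gives the same grasp; the last joint's range is limited). The gripper opens to 93 mm and grips with 3 to 60 N. Pads are 15 mm wide; open, the fingers measure 128 mm over their backs; the gripper's body (75 mm by 188 mm) begins 65 mm behind the grasp point.
Start: joints at [1.227, 0.13, 1.488, -0, 1.523, -0.085], TCP at [0.154, 0.58, 0.219] pointing down, gripper open.
Joint ranges: [-2.96, 2.96], [-0.89, 2.26], [0.02, 2.5], [-1.34, 4.48], [0, 2.73], [-2.66, 2.66]. Speed limits (rad/s): [2.39, 2.39, 2.79, 3.14, 3.14, 3.14].

INTERFACE

Orientations are given as a rotation vector (axis times angle).
In Python, from plant import robot gives the robot as it stands.
- The arm moves only by the shell command python3 -m inch 'ROWS' [FORCE]. ROWS is JSON, a list of rows, each a list of 5 numbers: the closure, from -1 (fully open) to 1 (shut), then the shift along the world's x, y, z in m, then the turn about the world's z in rad. A call has 1 to 8 rows; each row is the pose to reach, as a shift and turn from the pose measured when the call began; what a row does not reach only later rows make up. A row lasts 1/8 s, in which the tool goes at most 62.5 mm and 10.7 degrees, less where a joint would pass 70% of its speed; a pose out of reach is approached as far as the arm can. A call with a gripper value outside its range is refused whole. The fingers move at their own pace and stop on an object; FORCE is the grip in N (left out, the last holds). Time passes only in rows, so rows that repeat a pose let the fingers close. It gives the time, the measured TCP pose, the force and the opening at its end, in the units of the state.
- robot.read_state(): the state, without advancing time (a new reading comes with each control period).
- robot.read_camera(name): name is "side" or "top" or "wrist"; returns a dict with "color" (480x640x3 uint8, red, green, blue), "mtx" (3x3 intrinsics, pixels), "R" (3x3) and "t" (3): a world point X has camera coordinates R X + t; the wrist camera has in their place "hand_eye" (4x4, takes a point from camera to tool coordinates, whose origin is the TCP and whose axes are the tool frame's). Camera axes: x right, y down, z forward; pixel columns grow to the right and rows downward; lengths in m; the calibration is good to about 2 mm. A picture is of the moment at which its call begins: read the wrist's pose just before it. There is no depth.
- robot.close_job(): hands the job in, once; it reports no verdict.
The state is a dict: "t": time; "q": joint angles; "dq": joint speeds; "joint_torque": joint torques, N m; "tool_pos": TCP position; "orientation": TCP orientation; "force": force on the tool from outside, world axes, zero at the start; "wrist_torque": the same for the moment, N m; "opening": finger opening in m.
Only numpy, scipy, OpenCV 4.12 (cv2) and the standard library are available. Lean on these libraries where they do the work, as an engineer would, in place of code of your own. Each camera call takes 0.05 s, during which the arm holds its last target. There are 200 camera calls.

## Working session

There is one attempt and no reset: what is moved stays moved. The work goes in short steps, Python scripts to look and compute and a shell command to move; the robot and the scene stay as the last step left them, time stands still between calls to the robot, and variables do not carry over. Pictures are saved under pics/ and viewed, about 12 in all and at most 16, crops included, and the job is handed in when it is done.

```bash
ls; mkdir -p pics
cat > h.py <<'E'
import numpy as np, cv2
from plant import robot
def shot(cam,name=None,crop=None,scale=1):
    s=robot.read_state(); c=robot.read_camera(cam); im=c["color"][:,:,::-1].copy()
    if name:
        o=im
        if crop: x0,y0,x1,y1=crop; o=im[y0:y1,x0:x1]
        if scale!=1: o=cv2.resize(o,None,fx=scale,fy=scale,interpolation=cv2.INTER_CUBIC)
        cv2.imwrite("pics/"+name+".png",o)
    K=np.array(c["mtx"])
    if cam=="wrist":
        H=np.array(c["hand_eye"]); Rt,_=cv2.Rodrigues(np.array(s["orientation"],float))
        Rc=Rt@H[:3,:3]; C=Rt@H[:3,3]+np.array(s["tool_pos"])
    else:
        R=np.array(c["R"]);Rc=R.T; C=-R.T@np.array(c["t"]).ravel()
    return im,K,Rc,C
def ray(K,Rc,C,u,v,z):
    d=Rc@np.linalg.inv(K)@np.array([u,v,1.]); return C+d*(z-C[2])/d[2]
def proj(K,Rc,C,P):
    p=K@(Rc.T@(np.asarray(P,float)-C)); return p[:2]/p[2]
E
python3 - <<'E'
from h import *
for c in("top","side"):
    im,K,R,C=shot(c,c+"0"); print(c,C.round(3),K.round(0).tolist(),R.round(2).tolist())
s=robot.read_state();print(s); print(robot.pinch_z)
E
```

```text
pics
top [0.292 0.066 1.129] [[494.0, 0.0, 319.0], [0.0, 494.0, 237.0], [0.0, 0.0, 1.0]] [[0.06, -0.98, 0.21], [-1.0, -0.06, 0.02], [-0.0, -0.21, -0.98]]
side [ 0.219 -0.436  0.781] [[433.0, 0.0, 322.0], [0.0, 433.0, 245.0], [0.0, 0.0, 1.0]] [[0.86, -0.36, 0.35], [-0.5, -0.65, 0.57], [0.02, -0.67, -0.74]]
{'t': 0.1, 'q': array([ 1.22657488e+00,  1.31133456e-01,  1.48917299e+00, -3.47892417e-05,
        1.52299176e+00, -8.53920968e-02]), 'dq': array([-0.00108229, -0.00246834, -0.00227694, -0.00100866,  0.00085787,
       -0.00155892]), 'joint_torque': array([ 1.01384794e-03, -5.61332738e+01, -4.93100345e+01,  7.69976573e-02,
        2.88382347e-02, -9.11926304e-05]), 'tool_pos': array([0.1533804 , 0.57952793, 0.21766235]), 'orientation': array([-1.32156371, -1.01540475,  1.01776578]), 'force': array([ 0.16219123, -0.67529173,  0.56991729]), 'wrist_torque': array([-0.03037255, -0.06234423,  0.0247168 ]), 'opening': 0.09288085917487965}
0.0188
```

View pics/top0.png

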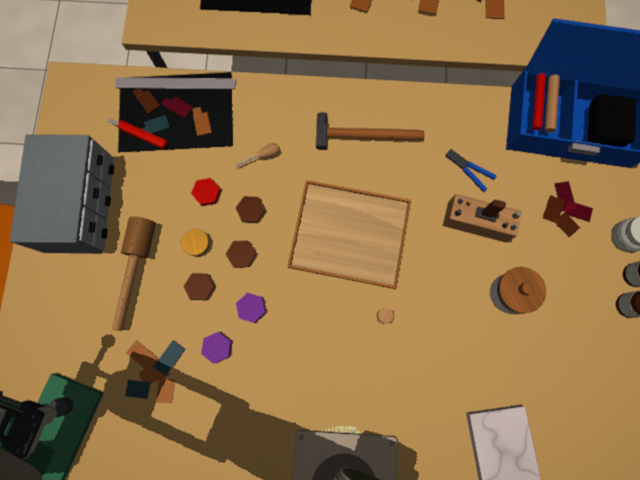

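View pics/side0.png

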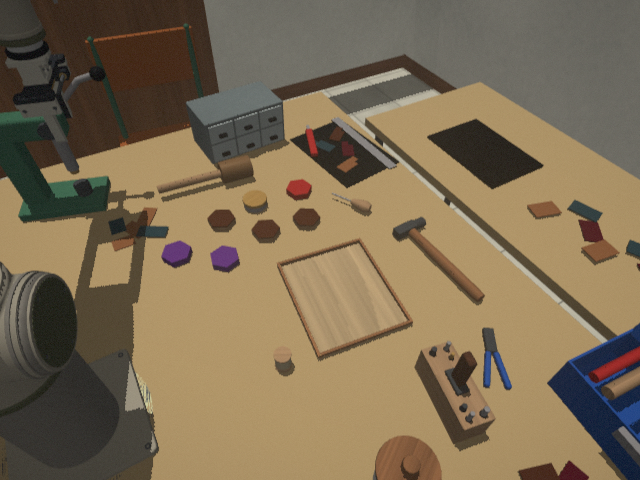

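Top view: three brown hexagons at (251,209), (240,254), (199,287). Look-alikes are the red hexagon at (206,191), the purple ones at (251,308) and (216,347), and the round tin at (195,242). The lidded pot is at (522,290) and its knob at (526,288); jars at (630,235) and (630,300) could be taken for it. The spreader is in the tool block at (490,209), the tray at (350,235), the reel at (386,316).

```bash
cat >> h.py <<'E'
def hexes(im,K,R,C,z=0.018,amin=200,rois=None):
    """brown leather hexagons: centre at height z, flat-face direction (deg mod 60)"""
    hsv=cv2.cvtColor(im,cv2.COLOR_BGR2HSV); h,s,v=cv2.split(hsv)
    m=(((h<15)|(h>172))&(s>80)&(v>25)&(v<130)).astype(np.uint8)*255
    m=cv2.morphologyEx(m,cv2.MORPH_OPEN,np.ones((3,3),np.uint8))
    out=[]
    for c in cv2.findContours(m,cv2.RETR_EXTERNAL,cv2.CHAIN_APPROX_NONE)[0]:
        if cv2.contourArea(c)<amin: continue
        hull=cv2.convexHull(c)
        P=np.array([ray(K,R,C,u,w,z)[:2] for u,w in hull[:,0]])
        A=cv2.contourArea((P*1000).astype(np.float32)); 
        M=cv2.moments((P*1000).astype(np.float32)); ctr=np.array([M['m10'],M['m01']])/M['m00']/1000
        # flat direction: max 6-fold response of support function
        best=min(np.arange(0,60,.5),key=lambda a:sum(np.max((P-ctr)@[np.cos(np.radians(a+k*60)),np.sin(np.radians(a+k*60))]) for k in range(6)))
        uv=c[:,0].mean(0); col=im[int(uv[1]),int(uv[0])].tolist()
        out.append((ctr.round(4).tolist(),round(A),float(best),uv.round().tolist(),col))
    return out
E
python3 - <<'E'
from h import *
im,K,R,C=shot("top","hexcrop",(130,150,430,380),2.6)
for o in hexes(im,K,R,C): print(o)
print("tray top corners",[ray(K,R,C,u,v,.016)[:2].round(4).tolist() for u,v in((306,182),(411,201),(396,288),(289,267))])
print("lid disc",ray(K,R,C,522,290,.094).round(4),"knob",ray(K,R,C,526,288,.116).round(4))
print("reel",ray(K,R,C,386,316,.042).round(3),"hand",ray(K,R,C,494,206,.158).round(4))
cv2.imwrite("pics/right.png",cv2.resize(im[170:330,430:580],None,fx=4,fy=4,interpolation=cv2.INTER_CUBIC)[:600])
E
```

```text
([0.2152, 0.4362], 3409, 1.5, [149.0, 370.0], [15, 35, 64])
([0.4032, 0.3476], 3000, 3.5, [199.0, 286.0], [35, 53, 97])
([0.4842, 0.2605], 2994, 4.0, [241.0, 253.0], [28, 49, 92])
([0.6272, -0.3167], 1393, 44.0, [493.0, 208.0], [11, 15, 29])
([0.5906, 0.2488], 2939, 1.0, [250.0, 209.0], [24, 42, 85])
([0.6371, -0.4871], 8886, 7.5, [567.0, 208.0], [30, 13, 99])
([0.7902, -0.0346], 2330, 1.5, [375.0, 136.0], [32, 65, 108])
([0.8398, 0.4507], 2659, 32.5, [177.0, 106.0], [25, 14, 79])
([0.8527, 0.5302], 2525, 10.0, [146.0, 99.0], [13, 33, 73])
tray top corners [[0.665, 0.1232], [0.6336, -0.1255], [0.4274, -0.0965], [0.4601, 0.1479]]
lid disc [ 0.4302 -0.3483  0.094 ] knob [ 0.4319 -0.3478  0.116 ]
reel [ 0.362 -0.073  0.042] hand [ 0.5899 -0.2701  0.158 ]
```

View pics/right.png

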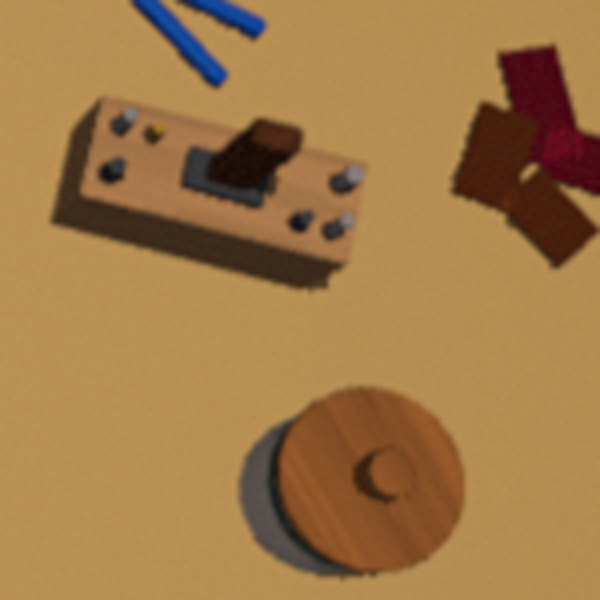

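View pics/hexcrop.png

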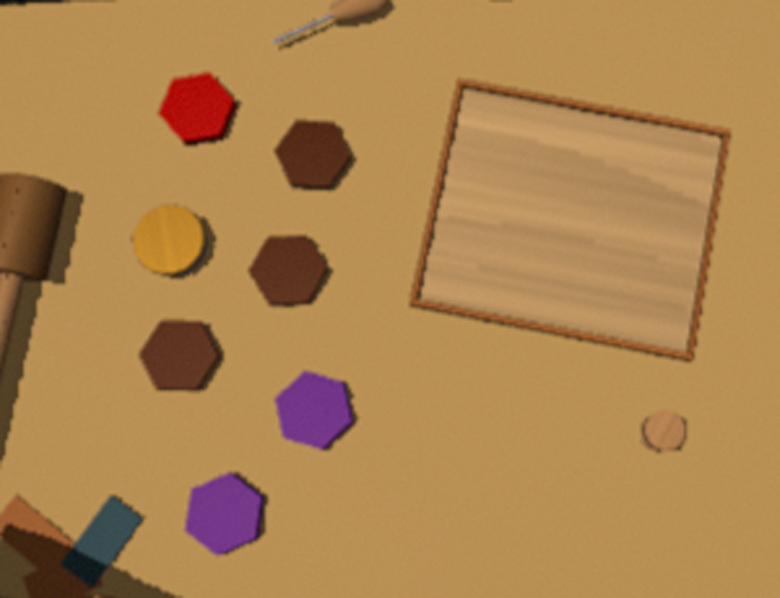

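Everything is clearly identified: hexagons A, B and C, the tray turned about −7°, the lid and the slot. Next I work out the jaw direction and the block geometry.

```bash
cat >> h.py <<'E'
def st():
    s=robot.read_state(); Rt,_=cv2.Rodrigues(np.array(s["orientation"],float))
    return dict(t=round(s["t"],2),p=np.round(s["tool_pos"],4).tolist(),jaw=round(float(np.degrees(np.arctan2(Rt[1,0],Rt[0,0]))),2),down=Rt[:,1].round(3).tolist(),q6=round(float(s["q"][5]),2),F=np.round(s["force"],1).tolist(),op=round(s["opening"],4))
E
python3 - <<'E'
from h import *
print(st())
im,K,R,C=shot("top")
f=lambda x,y,z:ray(K,R,C,430+x/4,170+y/4,z)[:2].round(4)
c=[f(103,98,.07),f(366,163,.07),f(347,262,.07),f(82,193,.07)]
print("block corners",c,np.mean(c,0),"bolster",f(230,177,.078),"handle top",f(278,133,.158))
d=(c[0]-c[1])+(c[3]-c[2]);print("y-axis dir deg from y",np.degrees(np.arctan2(-d[0],d[1])))
print("lid",f(370,480,.094),f(392,474,.116))
E
```

```text
{'t': 0.15, 'p': [0.1534, 0.5796, 0.2178], 'jaw': 75.17, 'down': [-0.001, -0.001, -1.0], 'q6': -0.09, 'F': [-0.2, 0.1, 0.8], 'op': 0.093}
block corners [array([ 0.6383, -0.2156]), array([ 0.6097, -0.3612]), array([ 0.5526, -0.3494]), array([ 0.5828, -0.2043])] [ 0.59585  -0.282625] bolster [ 0.5947 -0.2833] handle top [ 0.5964 -0.2813]
y-axis dir deg from y -11.434957781362092
lid [ 0.4303 -0.3494] [ 0.4311 -0.3519]
```

```bash
python3 -m inch '[[-1,0.06,-0.06,0,0],[-1,0.12,-0.12,0,0],[-1,0.17,-0.17,0,0],[-1,0.21,-0.22,0,0],[-1,0.25,-0.27,0,0],[-1,0.27,-0.33,0,0],[-1,0.28,-0.39,0,0],[-1,0.28,-0.45,0,0]]'; python3 -c "
from h import *;print(st())"
```

```text
t: 1.2
tool_pos: [0.4269, 0.1745, 0.2179]
orientation: [-1.321, -1.016, 1.017]
force: [0.8, 0.7, 0.7]
opening: 0.093
{'t': 1.2, 'p': [0.4269, 0.1745, 0.2179], 'jaw': 75.16, 'down': [-0.0, -0.001, -1.0], 'q6': -1.03, 'F': [0.8, 0.7, 0.7], 'op': 0.093}
```

```bash
python3 -m inch '[[-1,0.01,-0.06,0,-0.18],[-1,0.02,-0.12,0,-0.36],[-1,0.02,-0.18,0,-0.54],[-1,0.02,-0.24,0,-0.72],[-1,0.02,-0.3,0,-0.9],[-1,0.01,-0.36,0,-1.08],[-1,0,-0.42,0,-1.26],[-1,-0.01,-0.48,0,-1.44]]'; python3 -m inch '[[-1,0.02,-0.05,0,-0.1],[-1,0.02,-0.08,0,-0.1],[-1,0.02,-0.08,0,-0.1]]'; python3 -c "
from h import *;print(st()); im,K,R,C=shot('wrist','w1'); print(proj(K,R,C,(.431,-.351,.116)),proj(K,R,C,(.596,-.282,.158)))"
```

```text
t: 2.2
tool_pos: [0.4162, -0.3074, 0.2179]
orientation: [-1.568, 0.106, -0.105]
force: [1.4, 0.6, 0.3]
opening: 0.0932
t: 2.58
tool_pos: [0.4355, -0.3891, 0.217]
orientation: [-1.562, 0.187, -0.184]
force: [-0.4, 0.6, 0.5]
opening: 0.093
{'t': 2.58, 'p': [0.4355, -0.3891, 0.217], 'jaw': -13.56, 'down': [-0.002, 0.001, -1.0], 'q6': -0.58, 'F': [-0.4, 0.6, 0.5], 'op': 0.093}
[295.12882445 190.59809952] [559.16697331   2.9206144 ]
```

View pics/w1.png

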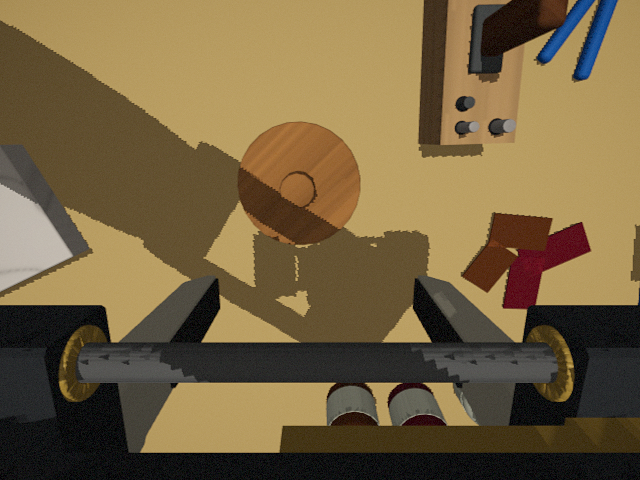

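Wrist view: the knob is at (298,189), within 1 mm of the estimate. I descend and grip it.

```bash
python3 -m inch '[[-1,-0.003,0.039,0,0.035],[-1,-0.003,0.039,-0.05,0.035],[-1,-0.003,0.039,-0.1,0.035],[-1,-0.003,0.039,-0.123,0.035],[-1,-0.003,0.039,-0.123,0.035]]'; python3 -m inch '[[1,0,0,0,0],[1,0,0,0,0],[1,0,0,0,0],[1,0,0,0,0],[1,0,0,0,0],[1,0,0,0,0]]' 25;  python3 -c "
from h import *;print(st())"
```

```text
t: 3.25
tool_pos: [0.4317, -0.3463, 0.0922]
orientation: [-1.561, 0.16, -0.153]
force: [0.1, 0.3, -0.0]
opening: 0.0933
t: 4.0
tool_pos: [0.4317, -0.3463, 0.0922]
orientation: [-1.561, 0.161, -0.153]
force: [0.8, -1.5, 0.6]
opening: 0.0378
{'t': 4.0, 'p': [0.4317, -0.3463, 0.0922], 'jaw': -11.43, 'down': [-0.005, 0.004, -1.0], 'q6': -0.57, 'F': [0.8, -1.5, 0.6], 'op': 0.0378}
```

```bash
python3 -m inch '[[0.1,0,-0.0035,0,0],[1,0,-0.0035,0,0],[1,0,-0.0035,0,0],[1,0,-0.0035,0,0],[1,0,-0.0035,0,0],[1,0,-0.0035,0,0]]' 25; python3 -m inch '[[1,0,0,0.02,0],[1,0,0,0.04,0],[1,0,0,0.06,0],[1,0,0,0.06,0]]';  python3 -c "
from h import *;print(st())"
```

```text
t: 4.75
tool_pos: [0.4316, -0.3498, 0.0922]
orientation: [-1.561, 0.161, -0.152]
force: [-0.2, -0.5, -0.7]
opening: 0.0254
t: 5.25
tool_pos: [0.4331, -0.3511, 0.1556]
orientation: [-1.565, 0.157, -0.156]
force: [0.9, -0.7, -0.8]
opening: 0.0254
{'t': 5.25, 'p': [0.4331, -0.3511, 0.1556], 'jaw': -11.43, 'down': [-0.001, 0.001, -1.0], 'q6': -0.57, 'F': [0.9, -0.7, -0.8], 'op': 0.0254}
```

```bash
python3 -m inch '[[1,-0.02,0.05,0,0],[1,-0.04,0.1,0,0],[1,-0.053,0.141,0,0],[1,-0.053,0.141,-0.05,0],[1,-0.053,0.141,-0.1,0],[1,-0.053,0.141,-0.125,0],[1,-0.053,0.141,-0.136,0],[1,-0.053,0.141,-0.136,0]]';  python3 -c "
from h import *;print(st())"; python3 -m inch '[[1,0,0,-0.001,0],[-1,0,0,-0.001,0],[-1,0,0,-0.001,0],[-1,0,0,-0.001,0],[-1,0,0,-0.001,0],[-1,0,0,0.02,0],[-1,0,0,0.08,0],[-1,0,0,0.13,0]]'; python3 -m inch '[[-1,0.02,-0.05,0.05,0],[-1,0.02,-0.05,0.05,0]]';python3 -c "
from h import *;print(st()); im,K,R,C=shot('wrist','w2'); print([proj(K,R,C,p).round() for p in((.38,-.21,.042),(.596,-.282,.158),(.432,-.35,.08))])"
```

```text
t: 6.25
tool_pos: [0.3799, -0.21, 0.0194]
orientation: [-1.564, 0.158, -0.155]
force: [-0.1, -0.1, -0.7]
opening: 0.0253
{'t': 6.25, 'p': [0.3799, -0.21, 0.0194], 'jaw': -11.43, 'down': [-0.001, 0.001, -1.0], 'q6': -0.42, 'F': [-0.1, -0.1, -0.7], 'op': 0.0253}
t: 7.25
tool_pos: [0.3797, -0.2099, 0.1511]
orientation: [-1.564, 0.158, -0.155]
force: [0.8, -0.6, 0.3]
opening: 0.09
t: 7.5
tool_pos: [0.4017, -0.2628, 0.2052]
orientation: [-1.568, 0.154, -0.161]
force: [-0.6, -0.3, -1.0]
opening: 0.0925
{'t': 7.5, 'p': [0.4017, -0.2628, 0.2052], 'jaw': -11.49, 'down': [0.004, -0.004, -1.0], 'q6': -0.49, 'F': [-0.6, -0.3, -1.0], 'op': 0.0925}
[array([276., 167.]), array([643., 230.]), array([368., 321.])]
```

View pics/w2.png

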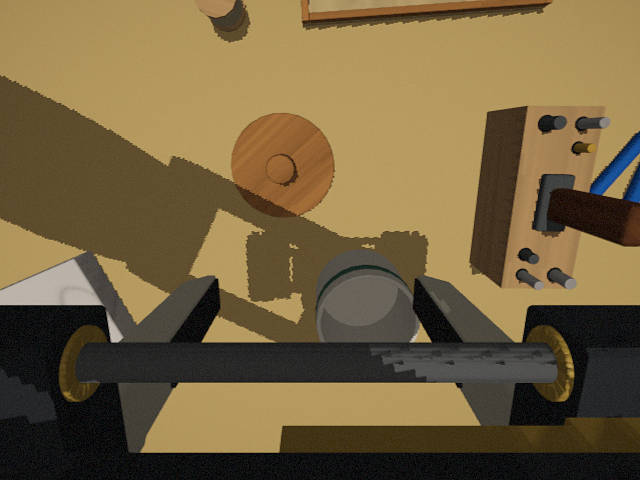

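Lid flat on the bench, pot open. On to the spreader.

```bash
python3 -m inch '[[-1,0.05,0,0,0],[-1,0.1,-0.01,0,0],[-1,0.15,-0.015,0,0],[-1,0.194,-0.020,0,0],[-1,0.194,-0.020,0,0],[-1,0.194,-0.020,-0.03,0]]';  python3 -c "
from h import *;print(st()); im,K,R,C=shot('top'); print([proj(K,R,C,p).round() for p in((.5955,-.2825,.158),)]); cv2.imwrite('pics/t2.png',cv2.resize(im[150:310,420:620],None,fx=3,fy=3))"
```

```text
t: 8.3
tool_pos: [0.5958, -0.2821, 0.1745]
orientation: [-1.568, 0.154, -0.16]
force: [0.1, -0.7, -0.2]
opening: 0.093
{'t': 8.3, 'p': [0.5958, -0.2821, 0.1745], 'jaw': -11.46, 'down': [0.004, -0.003, -1.0], 'q6': -0.32, 'F': [0.1, -0.7, -0.2], 'op': 0.093}
[array([500., 204.])]
```

View pics/t2.png

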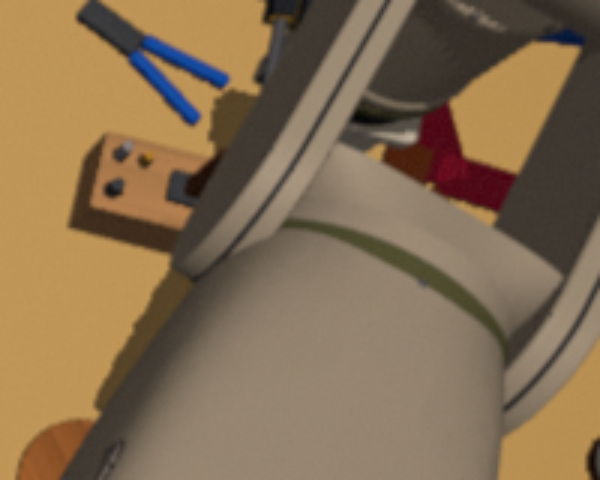

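The arm hides the spot from above, but the calibration has agreed so far. I descend and close in a gentle grip first.

```bash
python3 -m inch '[[-1,0,0,-0.03,0],[-1,0,0,-0.055,0],[-1,0,0,-0.07,0],[0,0,0,-0.07,0],[1,0,0,-0.07,0],[1,0,0,-0.07,0],[1,0,0,-0.07,0],[1,0,0,-0.07,0]]' 10; python3 -c "
from h import *;print(st())"; python3 -m inch '[[1,0,0,0,0],[1,0,0,0,0],[1,0,0,0,0],[1,0,0,0,0]]' 40; python3 -c "
from h import *;print(st()); shot('side','s2',(300,250,640,480),2)"
```

```text
t: 9.35
tool_pos: [0.593, -0.2808, 0.0984]
orientation: [-1.565, 0.16, -0.155]
force: [0.4, 0.8, -0.5]
opening: 0.0479
{'t': 9.35, 'p': [0.593, -0.2808, 0.0984], 'jaw': -11.48, 'down': [-0.003, 0.001, -1.0], 'q6': -0.32, 'F': [0.4, 0.8, -0.5], 'op': 0.0479}
t: 9.85
tool_pos: [0.593, -0.2808, 0.0983]
orientation: [-1.565, 0.16, -0.155]
force: [-0.1, 0.5, -0.9]
opening: 0.0158
{'t': 9.85, 'p': [0.593, -0.2808, 0.0983], 'jaw': -11.48, 'down': [-0.003, 0.001, -1.0], 'q6': -0.32, 'F': [-0.1, 0.5, -0.9], 'op': 0.0158}
```

View pics/s2.png

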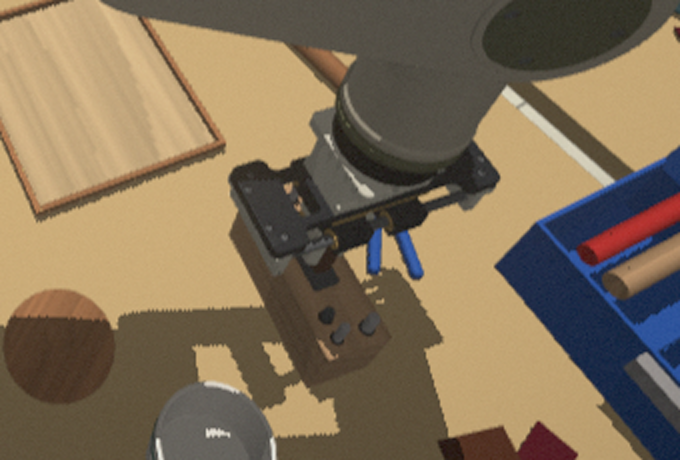

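Gripped 16 mm of handle. Lift, dip in the pot (tip about 45 mm below the rim), come out.

```bash
python3 -m inch '[[1,0,0,0.03,0],[1,0,0,0.07,0],[1,0,0,0.115,0],[1,0,0,0.115,0],[1,-0.05,-0.02,0.115,0],[1,-0.1,-0.045,0.115,0],[1,-0.161,-0.069,0.115,0],[1,-0.161,-0.069,0.115,0]]'; python3 -c "
from h import *;print(st()); im,K,R,C=shot('side','s3',(300,250,640,480),2)"
```

```text
t: 10.9
tool_pos: [0.4282, -0.3507, 0.2115]
orientation: [-1.563, 0.165, -0.156]
force: [0.3, -0.1, -1.2]
opening: 0.0161
{'t': 10.9, 'p': [0.4282, -0.3507, 0.2115], 'jaw': -11.71, 'down': [-0.006, 0.002, -1.0], 'q6': -0.57, 'F': [0.3, -0.1, -1.2], 'op': 0.0161}
```

View pics/s3.png

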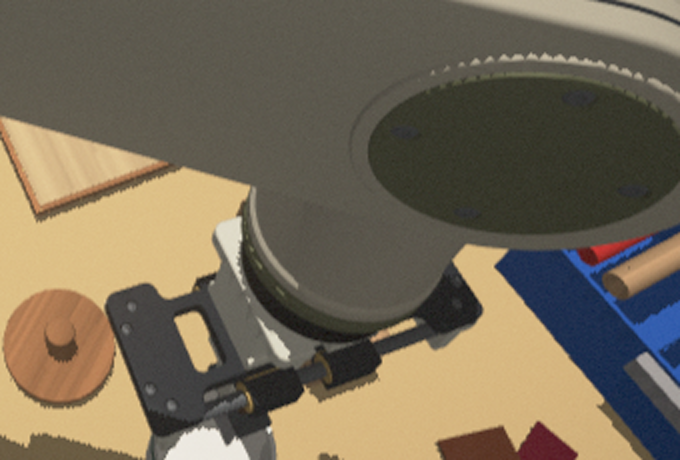

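```bash
python3 -m inch '[[1,0.004,0.001,-0.03,0],[1,0.004,0.001,-0.06,0],[1,0.004,0.001,-0.083,0],[1,0.004,0.001,-0.083,0],[1,0.004,0.001,-0.083,0],[1,0.004,0.001,-0.03,0],[1,0.004,0.001,0.01,0],[1,0.004,0.001,0.01,0]]' | head -2; python3 -m inch '[[1,0.02,0.06,0,0],[1,0.04,0.12,0,0],[1,0.05,0.18,0,0],[1,0.07,0.24,0,0],[1,0.09,0.3,0,0],[1,0.09,0.36,0,0],[1,0.09,0.4,0,0],[1,0.09,0.421,0,0]]'; python3 -m inch '[[1,0,0,-0.05,0],[1,0,0,-0.1,0],[1,0,0,-0.115,0],[1,0,0,-0.115,0]]'; python3 -c "
from h import *;print(st())"
```

```text
t: 11.95
tool_pos: [0.4365, -0.3513, 0.2285]
t: 12.95
tool_pos: [0.5262, 0.0723, 0.2283]
orientation: [-1.57, 0.155, -0.16]
force: [-0.8, -0.0, -1.0]
opening: 0.0156
t: 13.45
tool_pos: [0.5257, 0.0723, 0.1128]
orientation: [-1.57, 0.156, -0.159]
force: [0.7, 0.0, -0.6]
opening: 0.0159
{'t': 13.45, 'p': [0.5257, 0.0723, 0.1128], 'jaw': -11.5, 'down': [0.001, -0.005, -1.0], 'q6': 0.25, 'F': [0.7, 0.0, -0.6], 'op': 0.0159}
```

```bash
python3 -m inch '[[1,0,0,-0.005,0],[1,0,0,-0.01,0],[1,0,0,-0.01,0]]' | sed -n '1,2p;4p'; python3 -m inch '[[1,0,0,-0.0015,0],[1,0,0,-0.0015,0]]'| sed -n '1,2p;4p';python3 -m inch '[[1,0,0,-0.0015,0],[1,0,0,-0.0015,0]]'| sed -n '1,2p;4p'; python3 -c "
from h import *;print(st())"
```

```text
t: 13.82
tool_pos: [0.5259, 0.0722, 0.1032]
force: [0.2, -0.9, -1.4]
t: 14.08
tool_pos: [0.526, 0.0722, 0.1019]
force: [0.5, -0.4, -1.5]
t: 14.32
tool_pos: [0.526, 0.0721, 0.1003]
force: [0.5, -0.4, -0.7]
{'t': 14.32, 'p': [0.526, 0.0721, 0.1003], 'jaw': -11.51, 'down': [0.002, -0.005, -1.0], 'q6': 0.25, 'F': [0.5, -0.4, -0.7], 'op': 0.016}
```

```bash
python3 -m inch '[[1,0,0,-0.001,0],[1,0,0,-0.001,0]]'| sed -n '1,2p;4p';python3 -m inch '[[1,0,0,-0.001,0],[1,0,0,-0.001,0]]'| sed -n '1,2p;4p'
```

```text
t: 14.58
tool_pos: [0.5261, 0.0722, 0.1002]
force: [-2.7, -1.0, 6.8]
t: 14.82
tool_pos: [0.5263, 0.0722, 0.1002]
force: [-3.2, 0.3, 6.7]
```

Contact at TCP z 0.100 with about 7 N. Wiping the left half.

```bash
python3 -m inch '[[1,0.015,0,-0.0005,0],[1,0.03,0,-0.0005,0],[1,0.045,0,-0.0005,0],[1,0.06,0,-0.0005,0],[1,0.075,0,-0.0005,0],[1,0.085,0.01,-0.0005,0],[1,0.085,0.025,-0.0005,0],[1,0.085,0.025,-0.0005,0]]'| sed -n '1,2p;4p'; python3 -m inch '[[1,-0.015,0,-0.0005,0],[1,-0.03,0,-0.0005,0],[1,-0.05,0,-0.0005,0],[1,-0.07,0,-0.0005,0],[1,-0.09,0,-0.0005,0],[1,-0.11,0,-0.0005,0],[1,-0.13,0,-0.0005,0],[1,-0.13,0,-0.0005,0]]'| sed -n '1,2p;4p'; python3 -m inch '[[1,0.0,-0.015,-0.0005,0],[1,0,-0.03,-0.0005,0],[1,0,-0.05,-0.0005,0],[1,0.02,-0.05,-0.0005,0],[1,0.04,-0.05,-0.0005,0],[1,0.06,-0.05,-0.0005,0],[1,0.08,-0.05,-0.0005,0],[1,0.09,-0.05,-0.0005,0]]'; python3 -c "
from h import *;print(st())"
```

```text
t: 15.82
tool_pos: [0.6117, 0.0993, 0.1002]
force: [1.9, 2.7, 4.2]
t: 16.82
tool_pos: [0.4802, 0.0998, 0.1001]
force: [-4.3, -0.5, 9.3]
t: 17.82
tool_pos: [0.5698, 0.0503, 0.1001]
orientation: [-1.568, 0.154, -0.157]
force: [-7.9, -0.8, 13.1]
opening: 0.0161
{'t': 17.82, 'p': [0.5698, 0.0503, 0.1001], 'jaw': -11.33, 'down': [0.002, -0.003, -1.0], 'q6': 0.2, 'F': [-7.9, -0.8, 13.1], 'op': 0.0161}
```

```bash
python3 -m inch '[[1,0,0,0.05,0],[1,0,0,0.1,0],[1,0,0,0.128,0],[1,-0.02,-0.06,0.128,0],[1,-0.04,-0.12,0.128,0],[1,-0.06,-0.18,0.128,0],[1,-0.08,-0.24,0.128,0],[1,-0.1,-0.3,0.128,0]]'| sed -n '1,2p;4p'; python3 -m inch '[[1,-0.025,-0.05,0,0],[1,-0.038,-0.1,0,0],[1,-0.038,-0.1,0,0]]'
```

```text
t: 18.82
tool_pos: [0.4696, -0.247, 0.2272]
force: [0.7, -0.2, -1.1]
t: 19.2
tool_pos: [0.4296, -0.3491, 0.226]
orientation: [-1.566, 0.158, -0.157]
force: [-0.4, 1.7, -1.6]
opening: 0.0163
```

```bash
python3 -m inch '[[1,0.002,0,-0.04,0],[1,0.002,0,-0.08,0],[1,0.002,0,-0.097,0],[1,0.002,0,-0.097,0],[1,0.002,0,-0.097,0]]'; python3 -m inch '[[1,0,0,0.05,0],[1,0,0,0.1,0],[1,0,0,0.1,0],[1,0.02,0.06,0.1,0],[1,0.03,0.12,0.1,0],[1,0.05,0.18,0.1,0],[1,0.06,0.23,0.1,0],[1,0.07,0.28,0.1,0]]'| sed -n '1,2p;4p';  python3 -m inch '[[1,0,0,0,0],[1,0,0,-0.05,0],[1,0,0,-0.1,0],[1,0,0,-0.115,0],[1,0,0,-0.115,0]]'; python3 -c "
from h import *;print(st()); im,K,R,C=shot('top','t3',(200,150,560,420),2)"
```

```text
t: 19.82
tool_pos: [0.4327, -0.3495, 0.1309]
orientation: [-1.567, 0.156, -0.159]
force: [0.3, 0.9, 0.0]
opening: 0.0154
t: 20.82
tool_pos: [0.5031, -0.0676, 0.2316]
force: [0.6, 1.1, -1.3]
t: 21.45
tool_pos: [0.5027, -0.0681, 0.1165]
orientation: [-1.567, 0.156, -0.159]
force: [-0.1, -0.3, -1.1]
opening: 0.0159
{'t': 21.45, 'p': [0.5027, -0.0681, 0.1165], 'jaw': -11.5, 'down': [0.002, -0.002, -1.0], 'q6': -0.03, 'F': [-0.1, -0.3, -1.1], 'op': 0.0159}
```

View pics/t3.png

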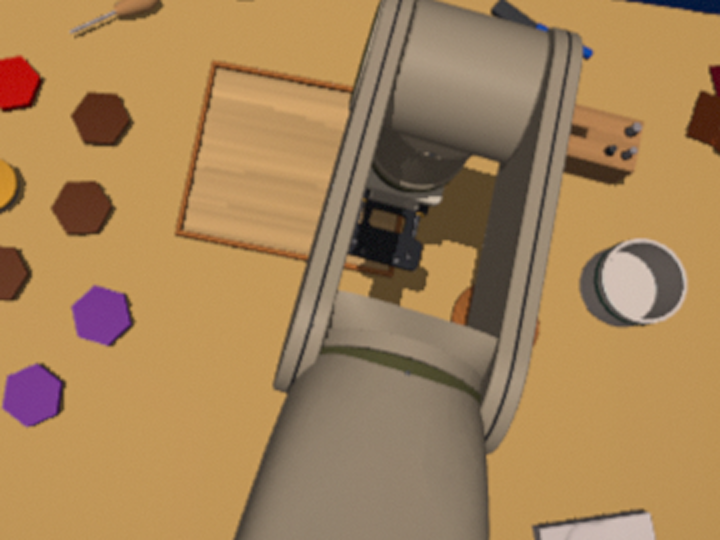

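Pot stands open and upright, the arm is over the tray's right half. Wiping there.

```bash
python3 -m inch '[[1,0,0,-0.01,0],[1,0,0,-0.0155,0],[1,0,0,-0.0155,0]]'| sed -n '1,2p;4p'; python3 -m inch '[[1,0,0,-0.0015,0],[1,0,0,-0.0015,0]]'| sed -n '1,2p;4p';python3 -m inch '[[1,0.015,0,-0.0005,0],[1,0.03,0,-0.0005,0],[1,0.045,0,-0.0005,0],[1,0.06,0,-0.0005,0],[1,0.075,0,-0.0005,0],[1,0.085,0.01,-0.0005,0],[1,0.085,0.03,-0.0005,0],[1,0.085,0.03,-0.0005,0]]'| sed -n '1,2p;4p'; python3 -m inch '[[1,-0.015,0,-0.0005,0],[1,-0.03,0,-0.0005,0],[1,-0.05,0,-0.0005,0],[1,-0.07,0,-0.0005,0],[1,-0.09,0,-0.0005,0],[1,-0.11,0,-0.0005,0],[1,-0.11,-0.015,-0.0005,0],[1,-0.11,-0.03,-0.0005,0]]'| sed -n '1,2p;4p'; python3 -m inch '[[1,0.0,-0.015,-0.0005,0],[1,0.015,-0.015,-0.0005,0],[1,0.03,-0.015,-0.0005,0],[1,0.045,-0.015,-0.0005,0],[1,0.06,-0.015,-0.0005,0],[1,0.08,-0.015,-0.0005,0],[1,0.09,-0.015,-0.0005,0]]'; python3 -c "
from h import *;print(st())"
```

```text
t: 21.88
tool_pos: [0.5037, -0.0682, 0.1024]
force: [-0.3, -0.1, -0.8]
t: 22.12
tool_pos: [0.5037, -0.0682, 0.101]
force: [0.5, 0.3, -1.2]
t: 23.12
tool_pos: [0.5882, -0.036, 0.1003]
force: [-0.1, -0.1, -1.0]
t: 24.12
tool_pos: [0.4784, -0.0668, 0.1001]
force: [0.4, 1.8, 1.2]
t: 25.0
tool_pos: [0.5688, -0.0832, 0.1]
orientation: [-1.568, 0.153, -0.158]
force: [-5.8, -0.4, 11.3]
opening: 0.0162
{'t': 25.0, 'p': [0.5688, -0.0832, 0.1], 'jaw': -11.36, 'down': [0.003, -0.003, -1.0], 'q6': -0.03, 'F': [-5.8, -0.4, 11.3], 'op': 0.0162}
```

```bash
python3 -m inch '[[1,0.0,0.02,-0.0005,0],[1,0,0.04,-0.0005,0],[1,-0.02,0.04,-0.0005,0],[1,-0.04,0.04,-0.0005,0],[1,-0.06,0.04,-0.0005,0],[1,-0.08,0.04,-0.0005,0]]'|sed -n '1,2p;4p'; python3 -m inch '[[1,0,0,0.05,0],[1,0,0,0.12,0],[1,0.03,-0.04,0.12,0],[1,0.05,-0.09,0.12,0],[1,0.07,-0.14,0.12,0],[1,0.09,-0.19,0.12,0],[1,0.1,-0.23,0.12,0],[1,0.1,-0.23,0.12,0]]'; python3 -c "
from h import *;print(st())"
```

```text
t: 25.75
tool_pos: [0.4893, -0.0431, 0.1]
force: [1.9, 0.1, 4.1]
t: 26.75
tool_pos: [0.5887, -0.2755, 0.218]
orientation: [-1.567, 0.156, -0.16]
force: [0.0, 0.9, -1.5]
opening: 0.0158
{'t': 26.75, 'p': [0.5887, -0.2755, 0.218], 'jaw': -11.53, 'down': [0.003, -0.002, -1.0], 'q6': -0.31, 'F': [0.0, 0.9, -1.5], 'op': 0.0158}
```

```bash
python3 -m inch '[[1,0.0043,-0.0053,-0.02,0],[1,0.0043,-0.0053,-0.02,0],[1,0.0043,-0.0053,-0.02,0]]'; python3 -c "
from h import *;print(st()); p=np.array(st()['p']); im,K,R,C=shot('wrist','w4'); print([proj(K,R,C,q).round() for q in((.595,-.2825,.07),p-[0,0,.0943])])"
```

```text
t: 27.12
tool_pos: [0.5927, -0.2797, 0.1973]
orientation: [-1.566, 0.156, -0.159]
force: [-0.3, 1.2, -0.9]
opening: 0.0157
{'t': 27.12, 'p': [0.5927, -0.2797, 0.1973], 'jaw': -11.47, 'down': [0.002, -0.002, -1.0], 'q6': -0.32, 'F': [-0.3, 1.2, -0.9], 'op': 0.0157}
[array([317., 233.]), array([313., 241.])]
```

View pics/w4.png

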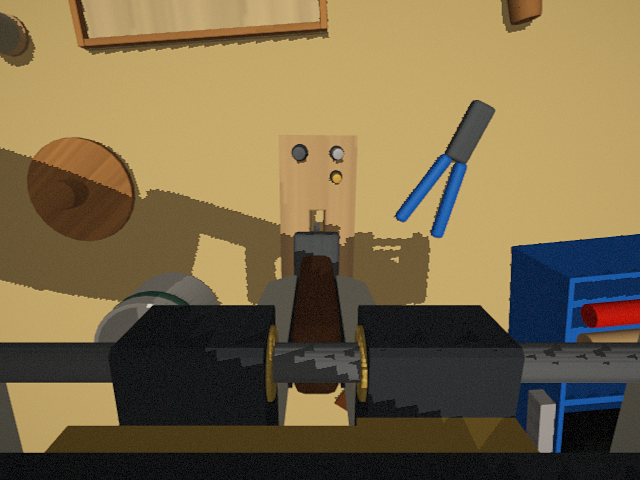

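The slot's visible end (318,215) lines up with the bolster (317,245). Lowering into the slot.

```bash
python3 -m inch '[[1,0.0003,-0.001,-0.02,0],[1,0.0003,-0.001,-0.035,0],[1,0.0003,-0.001,-0.045,0],[1,0.0003,-0.001,-0.055,0],[1,0.0003,-0.001,-0.055,0]]'; python3 -m inch '[[1,0,0,-0.015,0],[1,0,0,-0.03,0],[1,0,0,-0.041,0],[1,0,0,-0.041,0]]'
```

```text
t: 27.8
tool_pos: [0.5927, -0.2806, 0.1418]
orientation: [-1.566, 0.156, -0.158]
force: [0.5, 0.4, -0.8]
opening: 0.0156
t: 28.3
tool_pos: [0.5922, -0.2803, 0.0995]
orientation: [-1.566, 0.157, -0.157]
force: [0.2, -0.1, -0.1]
opening: 0.0157
```

```bash
python3 -m inch '[[1,0,0,-0.001,0],[1,0,0,-0.001,0]]'; python3 -m inch '[[-1,0,0,0,0],[-1,0,0,0,0],[-1,0,0,0,0],[-1,0,0,0,0],[-1,0,0,0.05,0],[-1,0,0,0.1,0],[-1,0,0,0.14,0],[-1,-0.04,0.04,0.14,0]]'|sed -n '1,2p;4,5p'; python3 -m inch '[[-1,-0.06,0.05,0,0.15],[-1,-0.08,0.1,0,0.2],[-1,-0.1,0.16,0,0.2],[-1,-0.1,0.22,0,0.2],[-1,-0.1,0.28,0,0.2],[-1,-0.1,0.34,0,0.2],[-1,-0.1,0.34,0,0.2]]'; python3 -c "
from h import *;print(st()); im,K,R,C=shot('top','t5',(420,150,580,330),3.3)
print(*hexes(im,K,R,C),sep='\n')"
```

```text
t: 28.55
tool_pos: [0.5922, -0.2803, 0.0985]
orientation: [-1.566, 0.158, -0.157]
force: [0.1, -0.1, -0.7]
opening: 0.0157
t: 29.55
tool_pos: [0.5555, -0.243, 0.243]
force: [-0.2, 1.0, 0.1]
opening: 0.0904
t: 30.42
tool_pos: [0.4549, 0.1009, 0.2432]
orientation: [-1.573, -0.01, -0.003]
force: [-0.1, 0.4, 0.3]
opening: 0.093
{'t': 30.43, 'p': [0.4549, 0.1009, 0.2432], 'jaw': 0.25, 'down': [0.008, -0.002, -1.0], 'q6': 0.11, 'F': [-0.1, 0.4, 0.3], 'op': 0.093}
([0.4029, 0.3475], 2977, 3.5, [199.0, 287.0], [37, 59, 105])
([0.6267, -0.3157], 1320, 41.5, [493.0, 208.0], [15, 21, 33])
([0.6369, -0.4867], 9033, 9.5, [567.0, 208.0], [32, 9, 113])
([0.7887, -0.0329], 1807, 1.5, [374.0, 137.0], [38, 71, 118])
([0.8397, 0.451], 2669, 33.5, [177.0, 106.0], [25, 10, 86])
([0.8523, 0.5298], 2603, 10.0, [146.0, 99.0], [17, 37, 79])
```

View pics/t5.png

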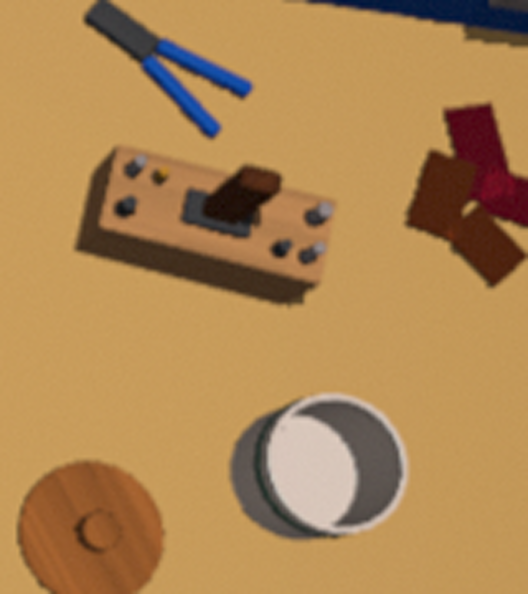

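The spreader is home, the pot upright and open, the lid on the bench. Now the blocks, starting with a close wrist measurement of A and B.

```bash
python3 -m inch '[[-1,0.04,0.03,0,0],[-1,0.085,0.06,0,0],[-1,0.085,0.06,0,0],[-1,0.085,0.06,0,0]]' | sed -n 1,2p; python3 -c "
from h import *;print(st()); im,K,R,C=shot('wrist','w5')
print(*hexes(im,K,R,C,amin=1500),sep='\n')
im,K,R,C=shot('top')
print(*[o for o in hexes(im,K,R,C) if o[0][1]>.1 and o[0][0]<.7],sep='\n')"
```

```text
t: 30.98
tool_pos: [0.5401, 0.1571, 0.2427]
{'t': 30.98, 'p': [0.5401, 0.1571, 0.2427], 'jaw': 0.06, 'down': [0.007, -0.004, -1.0], 'q6': 0.19, 'F': [-0.3, 0.1, 1.1], 'op': 0.093}
([0.5903, 0.2503], 3055, 59.5, [363.0, 114.0], [29, 52, 91])
([0.4844, 0.262], 3064, 6.0, [256.0, 101.0], [41, 59, 99])
([0.404, 0.336], 1624, 4.5, [165.0, 15.0], [31, 48, 83])
([0.401, 0.3626], 1330, 3.5, [193.0, 287.0], [39, 59, 104])
([0.4841, 0.2589], 2837, 3.5, [241.0, 254.0], [34, 55, 102])
([0.5906, 0.2579], 1888, 2.0, [247.0, 209.0], [28, 47, 93])
```

```bash
python3 -m inch '[[-1,0.0505,0.093,0,0],[-1,0.0505,0.093,-0.05,0],[-1,0.0505,0.093,-0.1,0],[-1,0.0505,0.093,-0.15,0],[-1,0.0505,0.093,-0.2,0],[-1,0.0505,0.093,-0.225,0],[-1,0.0505,0.093,-0.237,0],[-1,0.0505,0.093,-0.237,0]]' | sed -n 1,2p; python3 -m inch '[[1,0,0,0,0],[1,0,0,0,0],[1,0,0,0,0],[1,0,0,0,0],[1,0,0,0,0]]' 20; python3 -c "
from h import *;print(st())"
```

```text
t: 32.08
tool_pos: [0.5906, 0.2498, 0.0075]
t: 32.7
tool_pos: [0.5908, 0.2499, 0.008]
orientation: [-1.574, -0.008, -0.007]
force: [-1.6, -0.1, 3.9]
opening: 0.0596
{'t': 32.7, 'p': [0.5908, 0.2499, 0.008], 'jaw': 0.02, 'down': [0.01, -0.003, -1.0], 'q6': 0.33, 'F': [-1.6, -0.1, 3.9], 'op': 0.0596}
```

```bash
python3 -m inch '[[1,0,0,0.04,0],[1,0,0,0.08,0],[1,-0.004,-0.06,0.08,0],[1,-0.008,-0.12,0.08,0],[1,-0.012,-0.18,0.08,0],[1,-0.014,-0.235,0.08,0],[1,-0.014,-0.255,0.08,0],[1,-0.014,-0.255,0.08,0]]'; python3 -m inch '[[1,0,0,-0.05,0],[1,0,0,-0.065,0],[1,0,0,-0.07,0],[1,0,0,-0.07,0]]'; python3 -c "
from h import *;print(st())"
```

```text
t: 33.7
tool_pos: [0.5768, -0.006, 0.0878]
orientation: [-1.574, -0.006, -0.009]
force: [-1.0, 0.9, 0.3]
opening: 0.0595
t: 34.2
tool_pos: [0.5774, -0.0053, 0.0186]
orientation: [-1.574, -0.007, -0.009]
force: [-0.2, 0.3, -0.0]
opening: 0.06
{'t': 34.2, 'p': [0.5774, -0.0053, 0.0186], 'jaw': -0.05, 'down': [0.01, -0.003, -1.0], 'q6': -0.09, 'F': [-0.2, 0.3, -0.0], 'op': 0.06}
```

```bash
python3 -m inch '[[1,0,0,-0.0025,0],[1,0,0,-0.0025,0]]'|sed -n '2p;4p'; python3 -m inch '[[1,0,0,-0.0015,0],[1,0,0,-0.0015,0]]'|sed -n '2p;4p'; python3 -m inch '[[-1,0,0,0,0],[-1,0,0,0,0],[-1,0,0,0,0],[-1,0,0,0.0,0],[-1,0,0,0.05,0],[-1,0,0,0.1,0],[-1,0,0,0.15,0],[-1,0,0,0.2,0]]'; python3 -m inch '[[-1,-0.02,0.06,0.02,-0.18],[-1,-0.04,0.12,0.02,-0.36],[-1,-0.06,0.17,0.02,-0.54],[-1,-0.06,0.17,0.02,-0.72],[-1,-0.06,0.17,0.02,-0.9],[-1,-0.06,0.17,0.02,-0.98],[-1,-0.06,0.17,0.02,-0.98]]';python3 -c "
from h import *;print(st()); im,K,R,C=shot('wrist','w6')
print(*hexes(im,K,R,C,amin=1500),sep='\n')
im,K,R,C=shot('top')
print(*[o for o in hexes(im,K,R,C) if o[0][1]>-.1 and o[0][0]<.7],sep='\n');print(hexes(im,K,R,C,z=.024))"
```

```text
tool_pos: [0.5782, -0.0053, 0.0171]
force: [0.9, -0.1, -0.2]
tool_pos: [0.5784, -0.0053, 0.0158]
force: [-0.3, -0.6, -0.6]
t: 35.7
tool_pos: [0.5781, -0.0053, 0.2175]
orientation: [-1.574, -0.009, -0.011]
force: [1.3, -0.2, -0.4]
opening: 0.093
t: 36.58
tool_pos: [0.5181, 0.1648, 0.2375]
orientation: [-1.441, 0.757, -0.773]
force: [0.2, 0.5, 0.9]
opening: 0.0929
{'t': 36.58, 'p': [0.5181, 0.1648, 0.2375], 'jaw': -56.16, 'down': [0.004, -0.012, -1.0], 'q6': 1.2, 'F': [0.2, 0.5, 0.9], 'op': 0.0929}
([0.5811, -0.0063], 3133, 0.0, [472.0, 252.0], [7, 16, 35])
([0.4044, 0.3486], 3095, 2.5, [102.0, 203.0], [18, 42, 80])
([0.4848, 0.2619], 3065, 5.5, [216.0, 184.0], [38, 57, 95])
([0.4837, 0.2598], 2943, 6.0, [241.0, 254.0], [35, 57, 102])
([0.5811, -0.0054], 3075, 3.0, [359.0, 219.0], [8, 19, 38])
[([0.4827, 0.2587], 2911, 6.0, [241.0, 254.0], [35, 57, 102]), ([0.5796, -0.005], 3041, 3.0, [359.0, 219.0], [8, 19, 38]), ([0.6245, -0.3138], 1303, 34.0, [493.0, 209.0], [6, 16, 31]), ([0.6359, -0.4839], 9001, 10.0, [567.0, 208.0], [30, 9, 113]), ([0.786, -0.0322], 1741, 1.5, [374.0, 137.0], [32, 68, 117]), ([0.8496, 0.5274], 2546, 10.0, [146.0, 99.0], [16, 39, 81])]
```

```bash
python3 -m inch '[[-1,-0.0333,0.06,0,0.03],[-1,-0.0333,0.097,-0.05,0.03],[-1,-0.0333,0.097,-0.1,0.03],[-1,-0.0333,0.097,-0.15,0.03],[-1,-0.0333,0.097,-0.2,0.03],[-1,-0.0333,0.097,-0.22,0.03],[-1,-0.0333,0.097,-0.229,0.03],[-1,-0.0333,0.097,-0.229,0.03]]' | sed -n 1,2p; python3 -m inch '[[1,0,0,0,0],[1,0,0,0,0],[1,0,0,0,0],[1,0,0,0,0],[1,0,0,0,0]]' 20; python3 -c "
from h import *;print(st())"; python3 -m inch '[[1,0,0,0.04,0],[1,0,0,0.08,0],[1,0.005,-0.06,0.08,0],[1,0.01,-0.12,0.08,-0.05],[1,0.015,-0.18,0.08,-0.095],[1,0.02,-0.235,0.08,-0.095],[1,0.025,-0.265,0.08,-0.095],[1,0.025,-0.265,0.08,-0.095]]';python3 -c "
from h import *;print(st())"
```

```text
t: 37.67
tool_pos: [0.4858, 0.262, 0.0096]
t: 38.3
tool_pos: [0.486, 0.2621, 0.01]
orientation: [-1.448, 0.732, -0.749]
force: [-1.0, -0.3, 5.3]
opening: 0.0597
{'t': 38.3, 'p': [0.486, 0.2621, 0.01], 'jaw': -54.35, 'down': [0.007, -0.011, -1.0], 'q6': 1.37, 'F': [-1.0, -0.3, 5.3], 'op': 0.0597}
t: 39.3
tool_pos: [0.511, -0.0049, 0.0899]
orientation: [-1.42, 0.808, -0.825]
force: [-0.0, 0.5, -0.0]
opening: 0.0598
{'t': 39.3, 'p': [0.511, -0.0049, 0.0899], 'jaw': -59.99, 'down': [0.005, -0.012, -1.0], 'q6': 0.95, 'F': [-0.0, 0.5, -0.0], 'op': 0.0598}
```

```bash
python3 -m inch '[[1,0,-0.0005,-0.04,0],[1,0,-0.0005,-0.065,0],[1,0,-0.0005,-0.072,0],[1,0,-0.0005,-0.072,0]]'|sed -n '2p;4p'; python3 -m inch '[[1,0,0,-0.001,0],[1,0,0,-0.001,0]]'|sed -n '2p;4p'; python3 -m inch '[[1,0.003,0,0,0],[1,0.006,0,0,0],[1,0.009,0,0,0],[1,0.0105,0,0,0],[1,0.0105,0,0,0]]'|sed -n '2p;4p'
```

```text
tool_pos: [0.5108, -0.0046, 0.0178]
force: [0.0, 0.1, 0.5]
tool_pos: [0.5115, -0.0044, 0.0177]
force: [-0.1, -0.2, -0.3]
tool_pos: [0.522, -0.0045, 0.0176]
force: [-0.1, 0.1, -1.1]
```

```bash
python3 -m inch '[[1,0,0,-0.0025,0],[1,0,0,-0.0025,0]]'|sed -n '2p;4p'; python3 -m inch '[[-1,0,0,0,0],[-1,0,0,0,0],[-1,0,0,0,0],[-1,0,0,0.0,0],[-1,0,0,0.05,0],[-1,0,0,0.1,0],[-1,0,0,0.15,0],[-1,0,0,0.2,0]]'|sed -n '2p;4p'; python3 -m inch '[[-1,-0.02,0.06,0.02,0.18],[-1,-0.05,0.12,0.02,0.36],[-1,-0.07,0.18,0.02,0.54],[-1,-0.08,0.24,0.02,0.72],[-1,-0.08,0.26,0.02,0.9],[-1,-0.08,0.26,0.02,1.07],[-1,-0.08,0.26,0.02,1.09],[-1,-0.08,0.26,0.02,1.09]]'|sed -n '1,2p';python3 -c "
from h import *;print(st()); im,K,R,C=shot('wrist')
print(*hexes(im,K,R,C,amin=1500),sep='\n')
im,K,R,C=shot('top','t7',(200,130,440,310),3.2)
print(*[o for o in hexes(im,K,R,C,z=.024) if o[0][1]>-.1 and o[0][0]<.7],sep='\n')"
```

```text
tool_pos: [0.5223, -0.0044, 0.0155]
force: [-1.5, -0.4, 5.2]
tool_pos: [0.5221, -0.0044, 0.2172]
force: [0.5, 0.1, -0.7]
t: 42.92
tool_pos: [0.4422, 0.2552, 0.2371]
{'t': 42.92, 'p': [0.4422, 0.2552, 0.2371], 'jaw': 2.31, 'down': [0.013, 0.0, -1.0], 'q6': 0.39, 'F': [-0.0, -0.3, -0.4], 'op': 0.093}
([0.5523, 0.0056], 4087, 31.5, [394.0, 414.0], [23, 38, 73])
([0.403, 0.3496], 3024, 3.0, [274.0, 112.0], [38, 59, 98])
([0.5506, -0.0061], 6961, 1.0, [359.0, 232.0], [26, 48, 91])
```

View pics/t7.png

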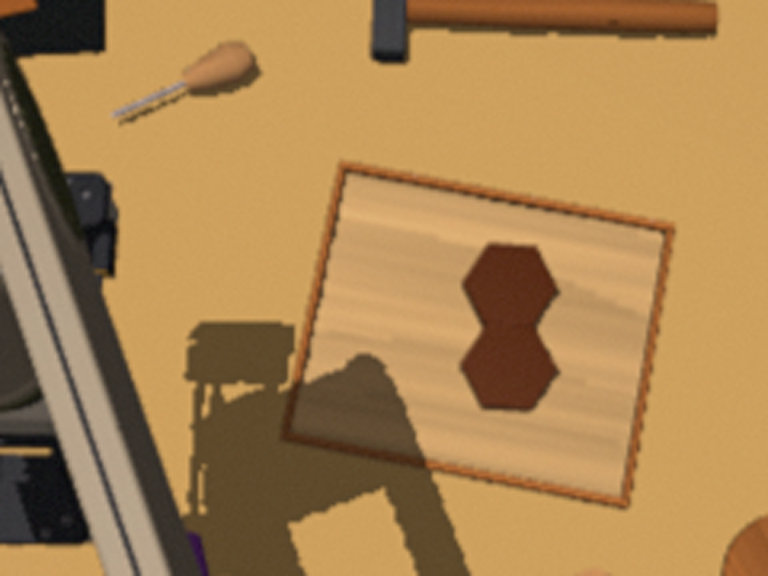

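Blocks A and B touch face to face at crop pixels (510,287) and (510,368). Now C.

```bash
python3 -m inch '[[-1,-0.0395,0.06,0,0.01],[-1,-0.0395,0.0942,-0.05,0.01],[-1,-0.0395,0.0942,-0.1,0.01],[-1,-0.0395,0.0942,-0.15,0.01],[-1,-0.0395,0.0942,-0.2,0.01],[-1,-0.0395,0.0942,-0.22,0.01],[-1,-0.0395,0.0942,-0.2285,0.01],[-1,-0.0395,0.0942,-0.2285,0.01]]' | sed -n 1,2p; python3 -m inch '[[1,0,0,0,0],[1,0,0,0,0],[1,0,0,0,0],[1,0,0,0,0],[1,0,0,0,0]]' 20; python3 -c "
from h import *;print(st())"; python3 -m inch '[[1,0,0,0.04,0],[1,0,0,0.08,0],[1,0.05,-0.03,0.08,0],[1,0.1,-0.06,0.08,-0.05],[1,0.14,-0.11,0.08,-0.05],[1,0.148,-0.17,0.08,-0.05],[1,0.148,-0.23,0.08,-0.05],[1,0.148,-0.28,0.08,-0.05]]'| sed -n 1,2p;python3 -c "
from h import *;print(st())"
```

```text
t: 44.02
tool_pos: [0.403, 0.3492, 0.0089]
t: 44.65
tool_pos: [0.4032, 0.3494, 0.0093]
orientation: [-1.57, -0.05, 0.028]
force: [-1.0, -0.4, 3.6]
opening: 0.0593
{'t': 44.65, 'p': [0.4032, 0.3494, 0.0093], 'jaw': 2.84, 'down': [0.014, 0.001, -1.0], 'q6': 0.58, 'F': [-1.0, -0.4, 3.6], 'op': 0.0593}
t: 45.65
tool_pos: [0.5509, 0.0671, 0.0889]
{'t': 45.65, 'p': [0.5509, 0.0671, 0.0889], 'jaw': -0.07, 'down': [0.013, -0.0, -1.0], 'q6': 0.03, 'F': [1.4, 0.7, -1.0], 'op': 0.0595}
```

```bash
python3 -m inch '[[1,0.0008,-0.0075,-0.04,0],[1,0.0008,-0.0075,-0.065,0],[1,0.0008,-0.0075,-0.071,0],[1,0.0008,-0.0075,-0.071,0]]'|sed -n '2p;4p'; python3 -m inch '[[1,0,0,-0.002,0],[1,0,0,-0.002,0]]'|sed -n '2p;4p'; python3 -m inch '[[1,0,-0.004,0,0],[1,0,-0.008,0,0],[1,0,-0.011,0,0],[1,0,-0.014,0,0],[1,0,-0.015,0,0],[1,0,-0.015,0,0]]'|sed -n '2p;4p'
```

```text
tool_pos: [0.5516, 0.0598, 0.018]
force: [-0.8, 0.3, -0.4]
tool_pos: [0.5524, 0.0601, 0.017]
force: [0.2, 0.1, 0.0]
tool_pos: [0.5524, 0.045, 0.017]
force: [0.1, 0.1, -0.3]
```

```bash
python3 -m inch '[[1,0,0,-0.002,0],[1,0,0,-0.002,0]]'|sed -n '2p;4p'; python3 -m inch '[[-1,0,0,0,0],[-1,0,0,0,0],[-1,0,0,0,0],[-1,0,0,0.0,0],[-1,0,0,0.05,0],[-1,0,0,0.1,0],[-1,0,0,0.15,0],[-1,0,0,0.2,0]]'|sed -n '2p;4p'; python3 -m inch '[[-1,-0.02,-0.06,0.02,-0.1],[-1,-0.04,-0.12,0.02,-0.2],[-1,-0.06,-0.18,0.02,-0.2],[-1,-0.07,-0.22,0.02,-0.2],[-1,-0.1,-0.26,0.02,-0.2],[-1,-0.13,-0.32,0.02,-0.2],[-1,-0.13,-0.32,0.02,-0.2]]'|sed -n '1,2p';python3 -c "
from h import *;print(st())
im,K,R,C=shot('top','t8',(280,170,430,300),5)
print(*[o for o in hexes(im,K,R,C,z=.024) if o[0][1]>-.1 and o[0][0]<.7],sep='\n')"
```

```text
tool_pos: [0.5526, 0.045, 0.0153]
force: [-1.9, -0.7, 3.2]
tool_pos: [0.5524, 0.045, 0.217]
force: [0.9, -0.4, -0.3]
t: 49.28
tool_pos: [0.4204, -0.2781, 0.2369]
{'t': 49.27, 'p': [0.4204, -0.2781, 0.2369], 'jaw': -11.79, 'down': [0.014, -0.004, -1.0], 'q6': -0.49, 'F': [-0.6, 1.0, 1.0], 'op': 0.0928}
([0.5521, 0.0101], 10674, 27.5, [352.0, 231.0], [24, 41, 71])
```

View pics/t8.png

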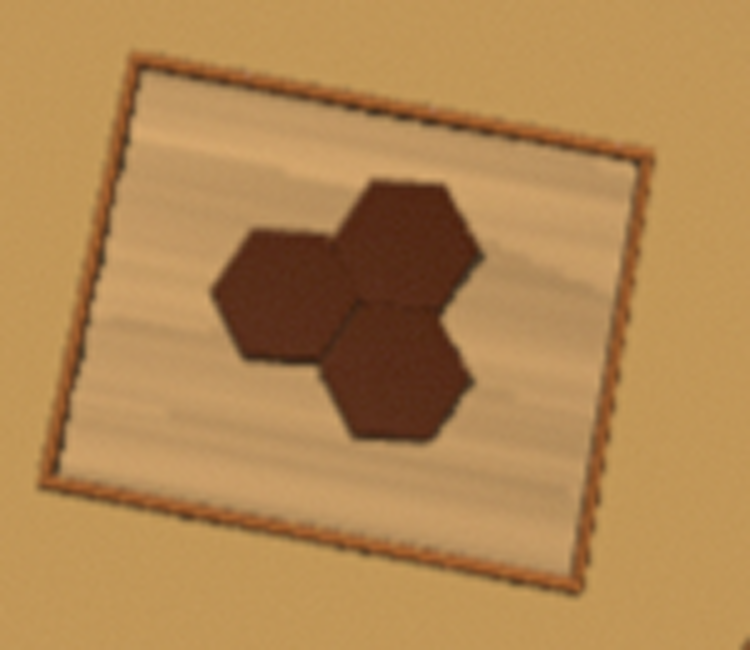

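Honeycomb formed, with a possible hairline at one seam that I'll inspect after closing the pot. Fetching the lid.

```bash
python3 -m inch '[[-1,-0.0405,0.04,0,0],[-1,-0.0405,0.068,-0.04,0],[-1,-0.0405,0.068,-0.1,0],[-1,-0.0405,0.068,-0.15,0],[-1,-0.0405,0.068,-0.19,0],[-1,-0.0405,0.068,-0.21,0],[-1,-0.0405,0.068,-0.2165,0],[-1,-0.0405,0.068,-0.2165,0]]' | sed -n '1,2p;4p'; python3 -m inch '[[1,0,0,0,0],[1,0,0,0,0],[1,0,0,0,0],[1,0,0,0,0],[1,0,0,0,0],[1,0,0,0,0],[1,0,0,0,0],[1,0,0,0,0]]' 25; python3 -m inch '[[1,0,0,0.04,0],[1,0,0,0.1,0],[1,0,0,0.14,0],[1,0.02,-0.05,0.14,0],[1,0.04,-0.1,0.14,0],[1,0.052,-0.14,0.14,0],[1,0.052,-0.14,0.14,0]]'; python3 -c "
from h import *;print(st())
im,K,R,C=shot('side')
im2=cv2.resize(im[330:480,340:500],None,fx=4,fy=4);cv2.imwrite('pics/s9.png',im2)"
```

```text
t: 50.32
tool_pos: [0.3812, -0.2082, 0.0207]
force: [1.5, -0.1, 0.5]
t: 51.32
tool_pos: [0.3812, -0.2082, 0.0207]
orientation: [-1.567, 0.148, -0.171]
force: [-0.3, 0.5, 1.6]
opening: 0.0256
t: 52.2
tool_pos: [0.433, -0.3503, 0.1597]
orientation: [-1.566, 0.151, -0.172]
force: [-0.0, 0.4, -0.2]
opening: 0.0254
{'t': 52.2, 'p': [0.433, -0.3503, 0.1597], 'jaw': -11.78, 'down': [0.013, -0.003, -1.0], 'q6': -0.57, 'F': [-0.0, 0.4, -0.2], 'op': 0.0254}
```

```bash
python3 -m inch '[[1,-0.001,-0.0005,-0.03,0],[1,-0.001,-0.0005,-0.05,0],[1,-0.001,-0.0005,-0.056,0],[1,-0.001,-0.0005,-0.06,0],[1,-0.001,-0.0005,-0.064,0],[1,-0.001,-0.0005,-0.064,0]]'; python3 -m inch '[[1,0,0,-0.001,0],[1,0,0,-0.001,0]]' | sed -n '2p;4p'
```

```text
t: 53.0
tool_pos: [0.432, -0.3494, 0.0961]
orientation: [-1.566, 0.15, -0.172]
force: [-0.4, 0.2, 0.2]
opening: 0.0257
tool_pos: [0.4321, -0.3496, 0.0954]
force: [-0.1, -0.1, -0.9]
```

```bash
python3 -m inch '[[1,0,0,-0.0005,0],[-1,0,0,-0.0005,0],[-1,0,0,-0.0005,0],[-1,0,0,-0.0005,0],[-1,0,0,-0.0005,0],[-1,0,0,0.04,0],[-1,0,0,0.1,0],[-1,0,0,0.1,0]]'|sed -n '2p;4p';  python3 -m inch '[[-1,0.02,0.06,0,0],[-1,0.04,0.12,0,0],[-1,0.06,0.18,0,0],[-1,0.08,0.23,0,0],[-1,0.1,0.28,0,0],[-1,0.12,0.3,0,0],[-1,0.12,0.3,0,0]]'|sed -n '1,2p'; python3 -c "
from h import *;print(st())
im,K,R,C=shot('wrist')
print(hexes(im,K,R,C,z=.024,amin=1500)); p=proj(K,R,C,(.55,.012,.024));print(p)
x,y=max(0,int(p[0])-110),max(0,int(p[1])-90)
a=cv2.resize(im[y:y+180,x:x+220],(586,480),interpolation=cv2.INTER_CUBIC)
a=cv2.convertScaleAbs(a,alpha=1.6)
im,K,R,C=shot('top')
b=cv2.resize(im[240:330,485:560],None,fx=2.8,fy=2.8)
o=np.zeros((480,800,3),np.uint8);o[:,:586]=a;o[:b.shape[0],588:588+b.shape[1]]=b[:,:212]
cv2.imwrite('pics/mix.png',o)"
```

```text
tool_pos: [0.4347, -0.3521, 0.2019]
force: [-0.2, 0.5, 0.6]
t: 55.12
tool_pos: [0.5549, -0.0504, 0.2008]
{'t': 55.12, 'p': [0.5549, -0.0504, 0.2008], 'jaw': -11.56, 'down': [0.02, -0.01, -1.0], 'q6': 0.02, 'F': [0.5, -0.2, -0.2], 'op': 0.0931}
[([0.5521, 0.0104], 10694, 28.0, [291.0, 149.0], [30, 50, 92])]
[290.13321962 150.93211083]
```

View pics/mix.png

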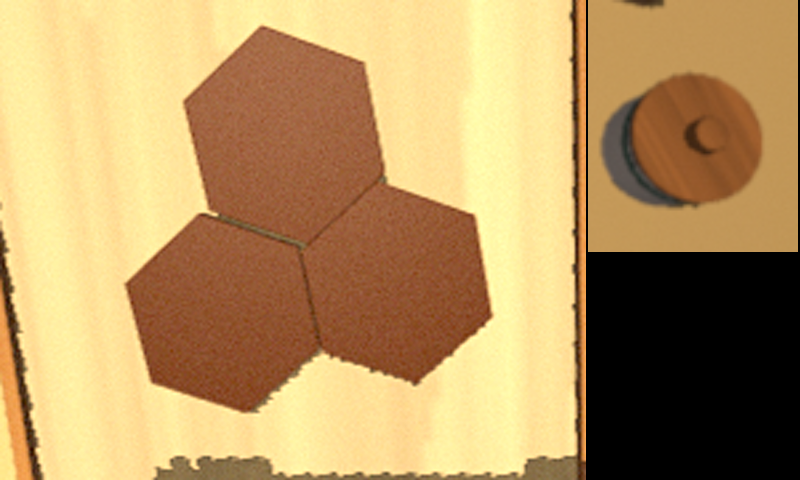

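The lid is on and the pot upright. A and B touch, but C (top, seam from (205,213) to (305,248)) is about 1 mm off B. I'll fit all three poses to the wrist image to size the correction.

```bash
cat > fit.py <<'E'
from h import *
from scipy.optimize import minimize
def fit():
    im,K,R,C=shot('wrist'); z=.024; x0,y0,s,n=.47,-.06,.00025,700
    Hm=cv2.getPerspectiveTransform(np.float32([[0,0],[n,0],[n,n],[0,n]]),np.float32([proj(K,R,C,(x0+a*s*n,y0+b*s*n,z)) for a,b in((0,0),(1,0),(1,1),(0,1))]))
    t=cv2.warpPerspective(im,np.float64(Hm),(n,n),flags=cv2.INTER_LINEAR|cv2.WARP_INVERSE_MAP)
    hsv=cv2.cvtColor(t,cv2.COLOR_BGR2HSV);h,S,v=cv2.split(hsv)
    m=((h<14)|(h>172))&(S>100)&(v<135)
    m=cv2.morphologyEx(m.astype(np.uint8),cv2.MORPH_OPEN,np.ones((9,9)))
    g=cv2.GaussianBlur(m.astype(np.float32),(0,0),3)
    def draw(p):
        d=np.zeros((n,n),np.uint8)
        for i in range(3):
            a=np.radians(p[3*i+2]+30+60*np.arange(6)); q=np.c_[p[3*i]+34.64*np.cos(a),p[3*i+1]+34.64*np.sin(a)]
            q=(q/1000-[x0,y0])/s
            cv2.fillPoly(d,[np.round(q*16).astype(np.int32)],1,shift=4)
        return cv2.GaussianBlur(d.astype(np.float32),(0,0),3)
    f=lambda p:float(((draw(p)-g)**2).sum())
    p=np.array([582,-5,0,522,-5,0,552,47,0],float)
    for d in(2,.7,.3):
        r=minimize(f,p,method='Powell',options=dict(direc=np.eye(9)*d,maxiter=8,xtol=1e-3)); p=r.x
    P=p.reshape(3,3); print(r.fun,m.sum()*s*s*1e6,P.round(2).tolist())
    for i,j in((0,1),(0,2),(1,2)):
        v=P[j]-P[i]; print("ABC"[i]+"ABC"[j],"dist %.2f dir %.2f"%(np.hypot(v[0],v[1]),np.degrees(np.arctan2(v[1],v[0]))))
    return P
fit()
E
python3 fit.py
```

```text
895.6627197265625 9074.500000000002 [[580.36, -7.49, 0.03], [521.63, -6.29, -0.03], [554.47, 45.27, -0.02]]
AB dist 58.75 dir 178.83
AC dist 58.77 dir 116.14
BC dist 61.13 dir 57.50
```

```bash
python3 - <<'E'
s=open('fit.py').read()
s=s.replace("""    m=((h<14)|(h>172))&(S>100)&(v<135)
    m=cv2.morphologyEx(m.astype(np.uint8),cv2.MORPH_OPEN,np.ones((9,9)))
""","""    m0=((h<14)|(h>172))&(S>100)&(v<135)
    m0=cv2.morphologyEx(m0.astype(np.uint8),cv2.MORPH_OPEN,np.ones((9,9)))
    roi=cv2.dilate(m0,np.ones((25,25)))>0
    r_=t[:,:,1].astype(np.float32); thr=(np.median(r_[cv2.erode(m0,np.ones((15,15)))>0])+np.median(r_[roi&(cv2.dilate(m0,np.ones((15,15)))==0)]))/2
    m=(roi&(r_<thr)).astype(np.uint8); print('thr',thr)
""")
s=s.replace("34.64*np","p[9]*np").replace("52,47,0]","52,47,0,34.6]").replace("np.eye(9)*d","np.diag([d]*9+[.3])").replace("p.reshape","p[:9].reshape").replace("print(r.fun","print(p[9]*1.732,r.fun").replace("for d in(2,.7,.3)","for d in(2,1.5,.7,.3)")
open('fit.py','w').write(s)
E
python3 fit.py
```

```text
thr 100.0
60.4374159077607 235.81393432617188 9417.625 [[580.72, -8.07, -0.06], [521.9, -6.54, 0.4], [554.24, 44.98, -0.38]]
AB dist 58.84 dir 178.51
AC dist 59.30 dir 116.52
BC dist 60.83 dir 57.89
```

Fit: AB and AC touch (about 59.1 each at this scale), BC reads about 1.7 mm wide. I regrasp C and slide it along A's face toward B by about 2 mm.

```bash
python3 -m inch '[[-1,-0.0025,0.05,0,0.1],[-1,-0.0025,0.0954,0,0.2],[-1,-0.0025,0.0954,-0.05,0.2],[-1,-0.0025,0.0954,-0.1,0.2],[-1,-0.0025,0.0954,-0.15,0.2],[-1,-0.0025,0.0954,-0.17,0.2],[-1,-0.0025,0.0954,-0.18,0.2],[-1,-0.0025,0.0954,-0.183,0.2]]'|sed -n '1,2p';python3 -c "
from h import *;print(st())"
```

```text
t: 56.32
tool_pos: [0.5517, 0.0417, 0.0186]
{'t': 56.33, 'p': [0.5517, 0.0417, 0.0186], 'jaw': -0.38, 'down': [0.023, -0.006, -1.0], 'q6': -0.0, 'F': [-0.2, 0.4, 0.1], 'op': 0.093}
```

```bash
python3 -m inch '[[-1,0.0007,0.003,-0.0015,0.007],[-1,0.0007,0.003,-0.0015,0.007],[0.2,0.0007,0.003,-0.0015,0.007],[1,0.0007,0.003,-0.0015,0.007],[1,0.0007,0.003,-0.0015,0.007],[1,0.0007,0.003,-0.0015,0.007],[1,0.0007,0.003,-0.0015,0.007]]' 10; python3 -m inch '[[1,-0.0007,-0.0004,0,0],[1,-0.0013,-0.0008,0,0],[1,-0.0019,-0.0011,0,0],[1,-0.0019,-0.0011,0,0],[1,-0.0019,-0.0011,0,0]]'
```

```text
t: 57.2
tool_pos: [0.5523, 0.0447, 0.0171]
orientation: [-1.577, -0.018, -0.018]
force: [-0.9, 0.9, 0.6]
opening: 0.0598
t: 57.82
tool_pos: [0.5504, 0.0435, 0.0171]
orientation: [-1.577, -0.018, -0.018]
force: [-0.3, -0.5, 0.4]
opening: 0.0597
```

```bash
python3 -m inch '[[-1,0,0,0,0],[-1,0,0,0,0],[-1,0,0,0,0],[-1,0,0,0.0,0],[-1,0,0,0.05,0],[-1,0,-0.04,0.1,0],[-1,0,-0.095,0.15,0],[-1,0,-0.095,0.185,0]]'|sed -n '2p;4p'; python3 -m inch '[[-1,0,0,0,-0.1],[-1,0,0,0,-0.2],[-1,0,0,0,-0.2]]'|sed -n 2p; python3 fit.py; python3 -c "
from h import *;print(st())"
```

```text
tool_pos: [0.5501, -0.0538, 0.2036]
force: [0.1, 0.7, 0.8]
tool_pos: [0.5501, -0.0539, 0.2037]
thr 100.0
60.10650175402802 120.8636474609375 9362.249999999998 [[580.74, -8.21, 0.01], [521.38, -6.78, -0.02], [552.2, 44.05, -0.03]]
AB dist 59.38 dir 178.61
AC dist 59.54 dir 118.64
BC dist 59.44 dir 58.77
{'t': 59.25, 'p': [0.55, -0.0538, 0.2035], 'jaw': -11.45, 'down': [0.021, -0.011, -1.0], 'q6': 0.02, 'F': [-0.6, -0.1, -0.7], 'op': 0.093}
```

All three distances are now equal (59.4–59.5): tight. I retreat to the start side and take one final overall look.

```bash
python3 -c "
from h import *
im,K,R,C=shot('wrist'); p=proj(K,R,C,(.55,.012,.024)); x,y=max(0,int(p[0])-110),max(0,int(p[1])-100)
cv2.imwrite('pics/wc.png',cv2.convertScaleAbs(im[y:y+200,x:x+220],alpha=1.6))"
python3 -m inch '[[-1,-0.02,0.06,0.03,0],[-1,-0.04,0.12,0.05,0],[-1,-0.06,0.18,0.05,0],[-1,-0.08,0.24,0.05,0],[-1,-0.1,0.29,0.05,0],[-1,-0.12,0.34,0.05,0],[-1,-0.15,0.38,0.05,0],[-1,-0.19,0.42,0.05,0]]'|sed -n 2p; python3 -m inch '[[-1,-0.04,0.04,0,0],[-1,-0.08,0.08,0,0],[-1,-0.12,0.12,0,0],[-1,-0.16,0.15,0,0],[-1,-0.19,0.18,0,0],[-1,-0.19,0.18,0,0],[-1,-0.19,0.18,0,0],[-1,-0.19,0.18,0,0]]'|sed -n 1,2p; python3 -c "
from h import *
w=cv2.imread('pics/wc.png'); im,K,R,C=shot('top'); print(*[o for o in hexes(im,K,R,C,z=.024) if abs(o[0][0]-.55)<.06 and abs(o[0][1])<.3])
o=np.zeros((600,800,3),np.uint8); t=im[80:400,100:600]; t=cv2.resize(t,(560,358)); o[:358,:560]=t
s,_,_,_=shot('side'); s=cv2.resize(s[320:480,340:520],(239,212)); o[:212,561:]=s
w=cv2.resize(w,(264,240)); o[359:599,:264]=w
z=cv2.resize(im[175:300,280:430],(286,240),interpolation=cv2.INTER_CUBIC); o[359:599,270:556]=z
z=cv2.resize(im[170:330,440:570],(239,294)); o[214:508,561:]=z
cv2.imwrite('pics/final.png',o)"
```

```text
tool_pos: [0.3588, 0.3675, 0.253]
t: 61.3
tool_pos: [0.1697, 0.5469, 0.253]
([0.5514, 0.0097], 10621, 29.0, [352.0, 231.0], [17, 36, 76])
```

View pics/final.png

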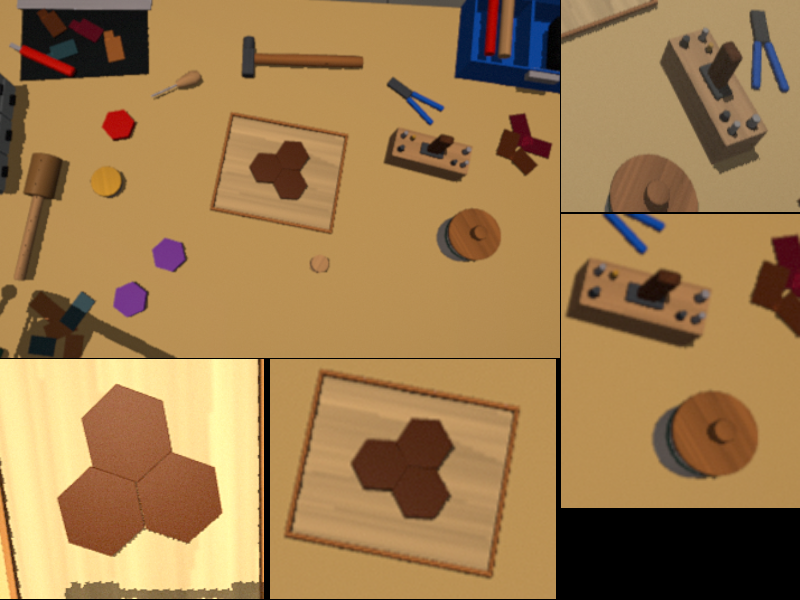

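The honeycomb at (135,475) is tight, the lid is on the pot at (475,233), the spreader stands in its slot and the bystanders are unmoved. I hand in.

```bash
python3 -c "
from plant import robot; print(robot.close_job(), robot.read_state()['t'])"
```

```text
the job is handed in; nothing more can be done
the job is handed in; nothing more can be done
```

The job is handed in at about 61 s of robot time. The pot is closed and upright, the spreader is back in its slot, and the three leather-faced blocks form a tight honeycomb on the tray floor.

- **Coating:** I dipped the spreader about 43–46 mm below the rim before each half. The second dip was measured at its lowest point. The first was commanded to the same depth but not measured there. I wiped the left half, then the right. The first right-half stroke barely touched the floor, so I repeated it in firm contact. The camera images show no visible coating, so contact force is the only evidence for the wiping.
- **Honeycomb:** After the first placing, one seam was about 1.7 mm open. I regrasped that block and slid it in. The three centre distances then measured equal (59.4–59.5 mm at the image scale), and a close picture showed all seams shut. The blocks are offset along their faces by about 1–1.5 mm.
- **Final look:** The last picture showed the lid seated, the spreader home, and the other things on the bench where they were. I noticed no block being knocked aside.

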